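# Close the phone bonding press on its second notch

## Robot

A 6-joint arm with a two-finger parallel gripper is mounted at the origin on a cart in front of the work surface, level with it; the furniture and walls round the work are solid. World frame = base frame: x ahead of the robot, y to its left, z up, the work surface at z = 0. Lengths are in m, angles in rad, forces in N, time in s.
With the tool pointing down it reaches from about 0.3 to 0.85 m from the base axis. Payload 5.4 kg.
Tool frame: the origin (TCP) lies midway between the tips of the shut fingers; the grasp point (between the pads) lies 19 mm behind it; z points along the fingers, y is the line along which they close (so a half turn about z gives the same grasp; the last joint's range is limited). The gripper opens to 85 mm and grips with 20 to 120 N. Pads are 22 mm wide; open, the fingers measure 114 mm over their backs; the gripper's body (76 mm by 85 mm) begins 54 mm behind the grasp point. The pads swing forward as they close: fully open they stand 13 mm farther back than shut.
Start: joints at [-0.21, 0.158, 1.597, -0, 1.386, -0.21], TCP at [0.575, -0, 0.231] pointing down, gripper open.
Joint ranges: [-2.91, 2.91], [-0.94, 2.29], [0.18, 2.7], [-1.29, 4.43], [0.17, 2.64], [-3, 3]. Speed limits (rad/s): [2.57, 2.57, 3.14, 3.14, 3.14, 3.14].

## Interface

Orientations are given as a 3x3 rotation matrix whose columns are the frame's x, y, z axes.
In Python, from bench import manip, imaging, workorder gives the robot as it stands (manip), with the cameras (imaging) and the job (workorder).
- The arm moves only by the shell command python3 shift.py [OPENING] [FORCE], which reads ROWS from standard input. ROWS is a JSON object whose key "steps" holds a list of rows, 1 to 8 of them, each of 6 numbers: dx, dy, dz in mm, then a rotation vector rx, ry, rz in units of 0.05 rad; each row is the pose to reach, as a shift and turn from the pose commanded when the command began, along the tool's axes at that moment; what a row does not reach only later rows make up. A row lasts 1/12 s, in which the tool goes at most 0.0417 m and 0.125 rad, less where a joint would pass 70% of its speed; a pose out of reach is approached as far as the arm can. OPENING is the opening from 0.0 (shut) to 1.0 (fully open), set as the command begins (- or left out keeps the last). The fingers move at their own pace and stop on an object; FORCE is the grip in N (left out, the last holds). Time passes only in rows, so rows that do not move let the fingers close. It prints the time, the measured TCP pose, the force, the opening and the grip force at its end. Input that does not fit is refused with a message, and nothing moves.
- manip.observe(): the state, without advancing time (a new reading comes with each control period).
- imaging.capture(name): name is "scene" or "side" or "wrist"; returns a dict with "frame" (420x560x3 uint8, red, green, blue), "fx", "fy", "cx", "cy" (pixels), "camera_from_world" (4x4, takes a point from world to camera coordinates). Camera axes: x right, y down, z forward; pixel columns grow to the right and rows downward; lengths in m; the calibration is good to about 2 mm. A picture is of the moment at which its call begins. There is no depth.
- workorder.finish_job(): hands the job in; it is judged then, once.
The state is a dict: "time_s": time; "q": joint angles; "dq": joint speeds; "tau": joint torques, N m; "eef_pos": TCP position; "tool_rot": TCP orientation; "contact_force": force on the tool from outside, world axes, zero at the start; "wrist_torque": the same for the moment, N m; "gripper_width": opening from 0.0 (shut) to 1.0 (fully open); "finger_force": force on a finger pad.
Only numpy, scipy, OpenCV 4.12 (cv2) and the standard library are available. Lean on these libraries where they do the work, as an engineer would, in place of code of your own. Each camera call takes 0.05 s, during which the arm holds its last target. There are 200 camera calls.

## Task

A phone has been laid in the mouth of the small bonding press but is not all the way in. With the fingertips push it home along its channel until its far end meets the stop, and only then push the press lever by its ball knob past the first notch all the way to its second stop, so that it stays there and the pad clamps the phone. Nothing is to be picked up: do not lift the phone out of its channel, leave the other things where they are, and let go of everything at the end.

Things in the scene. Friction and masses are not known exactly. Their poses are not given: they have to be found in the camera images.
- press: Small bench press for bonding phone covers, fixed. Origin on the table under it, z up; x runs along the phone channel from the open mouth (-x) to the back stop; lever on the -y side. Base plate x -125..100, y -59..59, top z = 16 mm. An arch with the pad stands over the channel at x -10..50, y -57..57, up to z = 126 mm; its plate covers x -24..64; before that the channel is open above.
- channel_stop (a point): Foot of the back stop's face, mid-channel: x = 70, y = 0, z = 18 mm (the channel floor) of the press frame. The stop is 10 mm high. The channel is 73 mm wide between side rails 10 mm wide and 6 mm above the floor, and reaches from the stop to x = -118 mm. The phone is home when its far end touches the stop: its origin at x = 1, its near end at x = -68 mm.
- phone: The phone lying flat in the press channel (red back), 138x68x7 mm, 0.1 to 0.17 kg. Origin: centre of its underside; x axis along its length, pointing into the press, so the end to push is at its x = -69 mm; z up. It starts 20 to 45 mm short of home, sticking out toward the mouth.
- lever_knob (a point): Centre of the black ball knob, 32 mm across, on the end of the lever, 122 mm from the shaft's axis; press y = -70 mm. The bar under it is 16 mm wide. With q the value of press_lever, the lever leans 0.70 - q rad from the vertical toward the press's +x: it starts leaning away from the mouth, over the back stop, and closes by swinging over the top toward the mouth (-x).
- lever_shaft (a point): Point on the axis of the lever's shaft (parallel to the press's y axis) in the plane of the lever: x = 20, y = -70, z = 83 mm of the press frame. A toothed quadrant plate of radius 60 mm stands beside it on the arch.
- press_lever (a joint): Lever angle, rad: 0 open, 0.85 first notch (pad just touching the phone), 1.40 second stop (pad squeezed 5 mm, about 13 N on the phone). Starts at 0 to 0.2. A spring pin rides over teeth at 0.735 and 0.965, either side of the first notch, and at 1.285 before the second; each takes 5 to 11 N at the knob, then the lever jumps ahead. Past 1.30 it drops in and stays at 1.37 to 1.40, a hard stop.
- press_pad: Black rubber pad, 84x58x10 mm, under the pressure plate above the phone; the lever drives it down 8.5 mm per rad. Its underside is 7 mm above the phone when open. Origin: centre of its upper face.
- spudger: yellow plastic opening pick, 9x121x8 mm, lying on the table beside the press. A bystander that must stay where it is. Origin: centre of its underside.
- tape_roll: roll of tan tape, 96 mm across, 25 mm high. A bystander that must stay where it is. Origin: centre of its underside.
- amber_dropper: amber dropper bottle with a black bulb, 33 mm across, 102 mm high. A bystander that must stay where it is. Origin: centre of its underside.
- usb_meter: small USB meter, 79x26x15 mm. A bystander that must stay where it is. Origin: centre of its underside.
- flat_cell: flat black phone battery, 98x40x5 mm, lying near the table's front edge. A bystander that must stay where it is. Origin: centre of its underside.

How it is judged:
By the outcome, as a careful person would: the job done as asked, in the order asked, and still so for the second after the job is handed in, with the robot touching nothing.
It also fails if it takes over 48 s, if anything falls off the work surface, if the arm or the gripper's body presses on something with over 40 N, if the wrist force passes 120 N, or if a joint passes its speed limit or range.

## Working session

There is one attempt and no reset: what is moved stays moved. The work goes in short steps, Python scripts to look and compute and a shell command to move; the robot and the scene stay as the last step left them, time stands still between calls to the robot, and variables do not carry over. Pictures are saved under pics/ and viewed, at most 10 in all, crops included, and the job is handed in when it is done.

```bash
ls; mkdir -p pics; python3 - <<'E'
from bench import manip, imaging, workorder
import cv2,pickle
d={}
for n in("scene","side"):
    c=imaging.capture(n);d[n]=c;cv2.imwrite(f"pics/{n}0.png",c["frame"][:,:,::-1])
    print(n,c["fx"],c["cx"],c["cy"],c["camera_from_world"].round(3).tolist())
pickle.dump(d,open("c0.pkl","wb"))
o=manip.observe();print(o["time_s"],o["tool_rot"],o["eef_pos"])
E
```

```text
bench.py
pics
shift.py
scene 458.96128679299704 282.55013880463633 209.95386224100764 [[0.7, -0.714, 0.012, -0.559], [-0.356, -0.363, -0.861, 0.212], [0.62, 0.598, -0.508, 0.849], [0.0, 0.0, 0.0, 1.0]]
side 509.6830299988246 284.0731557552174 202.83552421683956 [[0.98, -0.197, -0.008, -0.59], [-0.122, -0.573, -0.811, 0.0], [0.156, 0.796, -0.586, 1.104], [0.0, 0.0, 0.0, 1.0]]
0.1 [[-2.10430819e-05  9.99998589e-01 -1.67973684e-03]
 [ 9.99999941e-01  2.16202562e-05  3.43592515e-04]
 [ 3.43628347e-04 -1.67972952e-03 -9.99998530e-01]] [5.74466238e-01 9.41464488e-05 2.30427075e-01]
```

View pics/scene0.png

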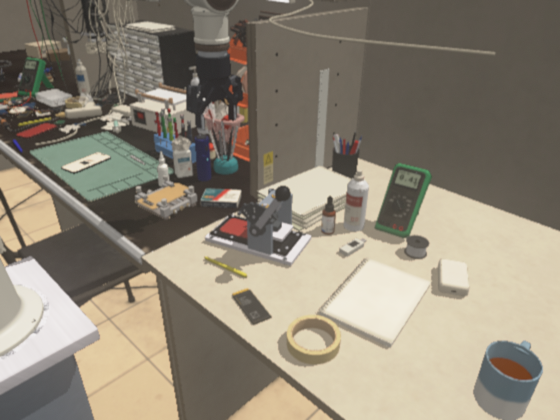

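View pics/side0.png

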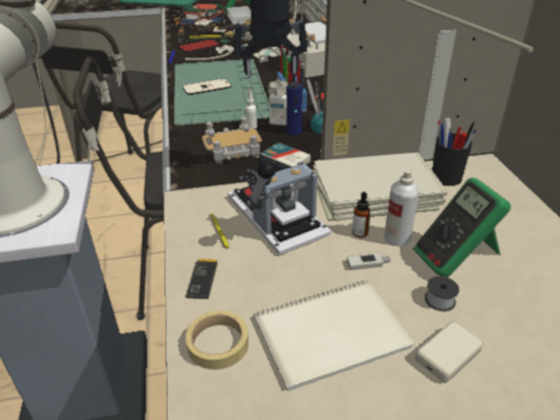

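The press sits near scene (262,230) and side (280,205), with the mouth at its left in the scene view and the red phone at about (235,228). I'll zoom in on both views.

```bash
python3 - <<'E'
import cv2,pickle,numpy as np
d=pickle.load(open("c0.pkl","rb"))
a=d["scene"]["frame"][175:275,195:325,::-1];b=d["side"]["frame"][150:255,215:345,::-1]
a=cv2.resize(a,(780,600),interpolation=2);b=cv2.resize(b,(743,600),interpolation=2)
cv2.imwrite("pics/a.png",a);cv2.imwrite("pics/b.png",b)
E
```

```text
(no output)
```

View pics/a.png

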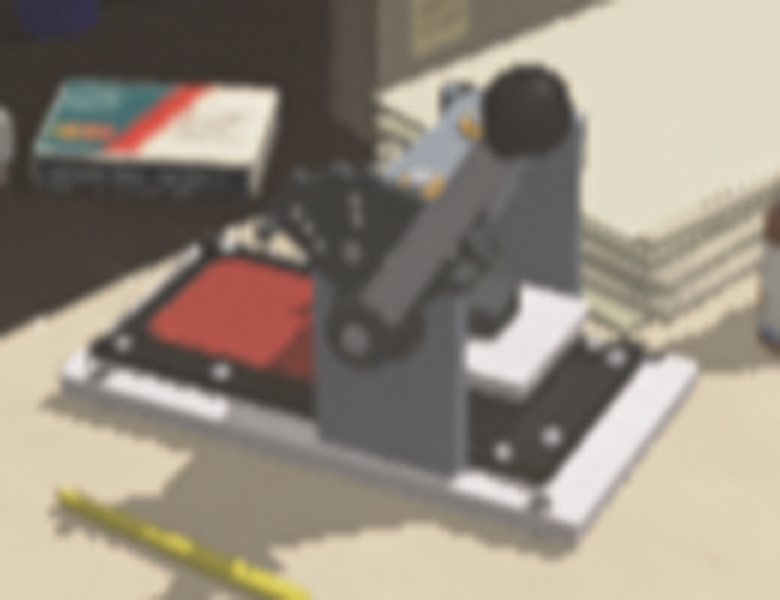

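View pics/b.png

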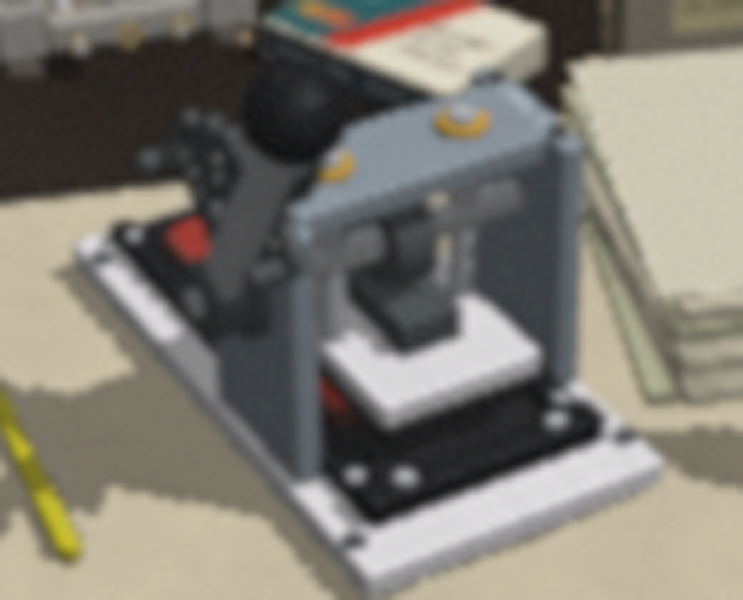

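The crops show the base plate's corners (a: 62,378 / 580,525 / 698,362; b: 78,243 / 370,578 / 662,462), the ball knob (a: 527,110; b: 295,110), and the near end of the red phone (a: 150,328 to 215,262). Next I'll triangulate them.

```bash
cat > h.py <<'E'
import numpy as np,cv2
def P(c): return np.array([[c["fx"],0,c["cx"]],[0,c["fy"],c["cy"]],[0,0,1]])@c["camera_from_world"][:3]
def tri(c1,p1,c2,p2):
    X=cv2.triangulatePoints(P(c1),P(c2),np.array(p1,float).reshape(2,1),np.array(p2,float).reshape(2,1))[:,0];return X[:3]/X[3]
def proj(c,X): x=P(c)@np.append(X,1);return x[:2]/x[2]
def ray(c,p,z):
    T=c["camera_from_world"];R=T[:3,:3];o=-R.T@T[:3,3]
    v=R.T@[(p[0]-c["cx"])/c["fx"],(p[1]-c["cy"])/c["fy"],1];return o+v*(z-o[2])/v[2]
E
python3 - <<'E'
from h import *;import pickle
d=pickle.load(open("c0.pkl","rb"));S,D=d["scene"],d["side"]
fa=lambda p:np.array([(p[0]+.5)/6-.5+195,(p[1]+.5)/6-.5+175])
fb=lambda p:np.array([(p[0]+.5)/5.715-.5+215,(p[1]+.5)/5.714-.5+150])
M={"mm":((62,378),(78,243)),"pm":((580,525),(370,578)),"pp":((698,362),(662,462)),"knob":((527,110),(295,110))}
np.set_printoptions(precision=4,suppress=True)
for k,(a,b) in M.items():
    X=tri(S,fa(a),D,fb(b));print(k,X,"err",proj(S,X)-fa(a),proj(D,X)-fb(b))
    if k!="knob":print("  plane",ray(S,fa(a),.016),ray(D,fb(b),.016))
for n,p in(("ph near -y",(150,328)),("ph near +y",(215,262)),("ph mid",(180,292))):print(n,ray(S,fa(p),.025))
# masks
g=cv2.cvtColor(S["frame"],cv2.COLOR_RGB2HSV)
m=((g[...,0]<8)|(g[...,0]>172))&(g[...,1]>110)&(g[...,2]>80);m[:215]=0;m[245:]=0;m[:,:215]=0;m[:,255:]=0
ys,xs=np.nonzero(m);print(len(xs),xs.min(),xs.max(),ys.min(),ys.max())
E
```

```text
mm [ 0.4627 -0.0719  0.0101] err [-0.0868 -0.3064] [-0.0113  0.2799]
  plane [ 0.457  -0.0803  0.016 ] [ 0.4623 -0.0793  0.016 ]
pm [ 0.5351 -0.2856  0.0124] err [0.1044 0.3132] [ 0.0162 -0.3131]
  plane [ 0.5322 -0.2879  0.016 ] [ 0.5342 -0.2905  0.016 ]
pp [ 0.6449 -0.2465  0.0128] err [0.2028 0.6366] [ 0.0283 -0.658 ]
  plane [ 0.6429 -0.2474  0.016 ] [ 0.6431 -0.2522  0.016 ]
knob [ 0.5174 -0.2727  0.1865] err [0.018  0.0673] [ 0.002  -0.0664]
ph near -y [ 0.4957 -0.0875  0.025 ]
ph near +y [ 0.5463 -0.0671  0.025 ]
ph mid [ 0.5212 -0.075   0.025 ]
363 220 246 218 236
```

```bash
python3 - <<'E'
from bench import manip, imaging, workorder
import cv2,pickle
c=imaging.capture("wrist");pickle.dump(c,open("w0.pkl","wb"));cv2.imwrite("pics/w0.png",c["frame"][:,:,::-1])
E
```

```text
(no output)
```

View pics/w0.png

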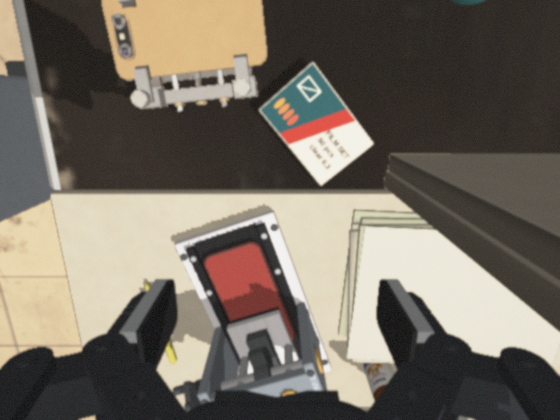

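The wrist view shows the base's mouth corners at (177,243) and (271,212). The near edge of the red phone runs from (203,262) to (263,242).

```bash
python3 - <<'E'
from h import *;import pickle
np.set_printoptions(precision=4,suppress=True)
d=pickle.load(open("c0.pkl","rb"));S,D=d["scene"],d["side"];W=pickle.load(open("w0.pkl","rb"))
fa=lambda p:np.array([(p[0]+.5)/6-.5+195,(p[1]+.5)/6-.5+175])
fb=lambda p:np.array([(p[0]+.5)/5.715-.5+215,(p[1]+.5)/5.714-.5+150])
L=np.array([[-125,-59],[-125,59],[100,-59],[100,59]])/1e3
mm=[ray(S,fa((62,378)),.016),ray(D,fb((78,243)),.016),ray(W,(177,243),.016)]
mp=[ray(W,(271,212),.016)]
pm=[ray(S,fa((580,525)),.016),ray(D,fb((370,578)),.016)];pp=[ray(S,fa((698,362)),.016),ray(D,fb((662,462)),.016)]
print("tri mm S-W",tri(S,fa((62,378)),W,(177,243)),mm[2],mp)
G=np.array([np.mean(v,0)[:2] for v in(mm,mp,pm,pp)])
A=L-L.mean(0);B=G-G.mean(0);U,_,V=np.linalg.svd(A.T@B);R=(U@V).T;O=G.mean(0)-R@L.mean(0)
print("yaw",np.arctan2(R[1,0],R[0,0]),"O",O,"res",(L@R.T+O-G))
np.savez("press.npz",R=R,O=O)
pl=lambda X:np.append(R.T@(X[:2]-O),X[2])
g=cv2.cvtColor(W["frame"],cv2.COLOR_RGB2HSV);m=(((g[...,0]<8)|(g[...,0]>172))&(g[...,1]>110)&(g[...,2]>60)).astype(np.uint8);m[:225]=0;m[350:]=0
n,l,s,_=cv2.connectedComponentsWithStats(m);k=1+s[1:,4].argmax();ys,xs=np.nonzero(l==k)
q=np.array([pl(ray(W,p,.025)) for p in zip(xs,ys)]);c=abs(q[:,1])<.02
print("phone near x: wrist",np.percentile(q[c,0],[0,.5,2]),"y range",q[:,1].min(),q[:,1].max())
t=tri(S,fa((150,328)),W,(203,262));print("near -y corner tri",t,pl(t));t=tri(S,fa((215,262)),W,(263,242));print("near +y corner tri",t,pl(t))
K=tri(S,fa((527,110)),D,fb((295,110)));print("knob local",pl(K))
from bench import manip, imaging, workorder
o=manip.observe();print("tcp local",pl(o["eef_pos"]),o["contact_force"])
E
```

```text
tri mm S-W [ 0.4612 -0.0749  0.0115] [ 0.4632 -0.0734  0.016 ] [array([ 0.5684, -0.0369,  0.016 ])]
yaw -1.2331438226359486 O [ 0.5555 -0.1752] res [[-0.0024  0.0009]
 [ 0.0014 -0.0008]
 [-0.0003  0.0001]
 [ 0.0013 -0.0002]]
phone near x: wrist [-0.1034 -0.1029 -0.1018] y range -0.03271182219334799 0.03416598197295754
near -y corner tri [ 0.4933 -0.0909  0.0277] [-0.1001 -0.0308  0.0277]
near +y corner tri [ 0.5534 -0.0649  0.0223] [-0.1048  0.0345  0.0223]
knob local [ 0.0793 -0.0683  0.1865]
tcp local [-0.1591  0.076   0.2305] [-0.497   0.6611  0.83  ]
```

The rows are not in the units I measure in: shifts go in mm and turns go in units of 0.05 rad. I convert before sending: 0.17 m is 170, -0.0644 m is -64.4, -0.3376 rad is -6.752.

```bash
echo '{"steps":[[-12,-16,30,0,0,-1.7],[-23,-32,60,0,0,-3.4],[-35,-48,90,0,0,-5.1],[-46,-64.4,120,0,0,-6.752],[-46,-64.4,150,0,0,-6.752],[-46,-64.4,170,0,0,-6.752],[-46,-64.4,170,0,0,-6.752]]}' | python3 shift.py 0
cat > l.py <<'E'
from h import *
from bench import manip, imaging, workorder
np.set_printoptions(precision=4,suppress=True)
z=np.load("press.npz");R,O=z["R"],z["O"];pl=lambda X:np.append(R.T@(X[:2]-O),X[2])
def st():
    o=manip.observe();print(o["time_s"],"local",pl(o["eef_pos"]),"F local",np.append(R.T@o["contact_force"][:2],o["contact_force"][2]),"toolx local",R.T@o["tool_rot"][:2,0],o["gripper_width"])
E
python3 -c "from l import *;st()"
```

```text
time_s: 0.73
eef_pos: [0.5062, -0.0449, 0.0564]
tool_rot: [[-0.331, 0.944, -0.009], [0.944, 0.331, 0.003], [0.006, -0.008, -1.0]]
contact_force: [-1.1, 0.0, 0.1]
gripper_width: 0.007
finger_force: 0.0
0.7333 local [-0.1393 -0.0033  0.0564] F local [-0.3782 -0.9948  0.0821] toolx local [-1.      0.0008] 0.00717897108955092
```

Scaled: 0.036 m is 36, 0.02 m is 20.

```bash
echo '{"steps":[[0,2,20,0,0,0],[0,2,36,0,0,0],[0,2,36,0,0,0],[0,2,36,0,0,0]]}' | python3 shift.py;python3 -c "
from l import *;st()
for n in('wrist','scene'):
    c=imaging.capture(n);cv2.imwrite(f'pics/{n}1.png',c['frame'][:,:,::-1])
a=cv2.imread('pics/scene1.png')[175:275,195:325];b=cv2.imread('pics/wrist1.png')
cv2.imwrite('pics/m1.png',np.hstack([cv2.resize(a,(390,300)),cv2.resize(b,(400,300))]))"
```

```text
time_s: 1.07
eef_pos: [0.5126, -0.0452, 0.0259]
tool_rot: [[-0.331, 0.943, -0.0], [0.943, 0.331, 0.0], [0.0, -0.0, -1.0]]
contact_force: [0.2, -0.1, -0.3]
gripper_width: -0.002
finger_force: 0.0
1.0667 local [-0.1368  0.0026  0.0259] F local [ 0.1877  0.1966 -0.3073] toolx local [-1.     -0.0002] -0.0018059563027661178
```

View pics/m1.png

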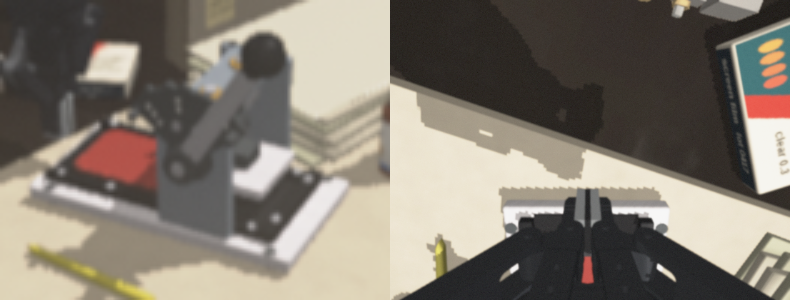

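The fingertips are centred in the mouth, in front of the phone. I'll go down a little and start pushing.

Scaled: 0.004 m is 4, -0.032 m is -32.

```bash
echo '{"steps":[[0,-2.5,4,0,0,0],[-6,-2.5,4,0,0,0],[-14,-2.5,4,0,0,0],[-20,-2.5,4,0,0,0],[-26,-2.5,4,0,0,0],[-32,-2.5,4,0,0,0],[-32,-2.5,4,0,0,0]]}' | python3 shift.py;python3 -c "
from l import *;st()"
```

```text
time_s: 1.75
eef_pos: [0.5215, -0.0779, 0.0216]
tool_rot: [[-0.33, 0.944, 0.001], [0.944, 0.33, -0.001], [-0.001, 0.001, -1.0]]
contact_force: [0.1, 0.7, -0.0]
gripper_width: -0.001
finger_force: 0.0
1.75 local [-0.1031  0.0002  0.0216] F local [-0.6691  0.3364 -0.0465] toolx local [-1.      0.0012] -0.0010807187101931858
```

```bash
echo '{"steps":[[-4,0,0,0,0,0],[-8,0,0,0,0,0],[-12,0,0,0,0,0],[-16,0,0,0,0,0],[-18,0,0,0,0,0],[-18,0,0,0,0,0]]}' | python3 shift.py;python3 -c "
from l import *;st()"; echo '{"steps":[[-2,0,0,0,0,0],[-4,0,0,0,0,0],[-4,0,0,0,0,0]]}' | python3 shift.py;python3 -c "
from l import *;st()"
```

```text
time_s: 2.25
eef_pos: [0.5269, -0.0939, 0.0214]
tool_rot: [[-0.331, 0.944, 0.0], [0.944, 0.331, -0.0], [-0.0, 0.0, -1.0]]
contact_force: [-0.6, 0.0, 0.7]
gripper_width: 0.002
finger_force: 0.0
2.25 local [-0.0861 -0.      0.0214] F local [-0.2299 -0.5367  0.6657] toolx local [-1.      0.0004] 0.0021615007257945254
time_s: 2.5
eef_pos: [0.5282, -0.0974, 0.0214]
tool_rot: [[-0.331, 0.944, 0.0], [0.944, 0.331, -0.0], [-0.0, 0.0, -1.0]]
contact_force: [-0.4, 0.9, 0.1]
gripper_width: 0.0
finger_force: 0.0
2.5 local [-0.0824 -0.      0.0214] F local [-1.0093 -0.0564  0.0765] toolx local [-1.      0.0001] 0.00032780790308878886
```

```bash
for i in 1 2 3; do echo '{"steps":[[-1,0,0,0,0,0],[-1.5,0,0,0,0,0],[-1.5,0,0,0,0,0]]}' | python3 shift.py >/dev/null;python3 -c "
from l import *;st()";done
```

```text
2.75 local [-0.0812 -0.0001  0.0213] F local [ 0.1593  0.453  -0.9295] toolx local [-1.  0.] -0.0025017930255106556
3.0 local [-0.0809 -0.0001  0.0212] F local [-5.0677  0.6936  2.7993] toolx local [-1.      0.0002] -0.0008472152087938196
3.25 local [-0.0808 -0.0001  0.0211] F local [-9.0734  1.2304  5.7875] toolx local [-1.      0.0004] -0.003710716252822337
```

Motion stalled at -0.081 with the force rising from 5 to 9 N, so the phone is against the stop. I'll back off and verify.

Scaled: -0.11 m is -110, 0.03 m is 30.

```bash
echo '{"steps":[[10,0,0,0,0,0],[30,0,-10,0,0,0],[55,0,-40,0,0,0],[80,0,-75,0,0,0],[90,0,-110,0,0,0],[90,0,-150,0,0,0],[90,0,-190,0,0,0],[90,0,-210,0,0,0]]}' | python3 shift.py;echo '{"steps":[[0,0,0,0,0,0],[0,0,0,0,0,0]]}' | python3 shift.py >/dev/null; python3 -c "
from l import *;st();import pickle
d={n:imaging.capture(n) for n in('wrist','scene','side')};pickle.dump(d,open('c2.pkl','wb'))
W=d['wrist'];cv2.imwrite('pics/w2.png',W['frame'][:,:,::-1])
g=cv2.cvtColor(W['frame'],cv2.COLOR_RGB2HSV);m=(((g[...,0]<8)|(g[...,0]>172))&(g[...,1]>110)&(g[...,2]>50)).astype(np.uint8)
ys,xs=np.nonzero(m);q=np.array([pl(ray(W,p,.025)) for p in zip(xs,ys)]);k=(abs(q[:,1])<.036)&(q[:,0]>-.118)&(q[:,0]<0)
c=k&(abs(q[:,1])<.02);print(k.sum(),np.percentile(q[c,0],[0,.5,2]),q[k,1].min(),q[k,1].max())
for s in(-1,1):
  e=k&(abs(q[:,1]-s*.018)<.004);print(s,q[e,0].min())
"
```

```text
time_s: 3.92
eef_pos: [0.5016, -0.0167, 0.237]
tool_rot: [[-0.332, 0.943, 0.008], [0.943, 0.332, -0.003], [-0.006, 0.007, -1.0]]
contact_force: [1.0, -0.5, 0.0]
gripper_width: 0.003
finger_force: 0.0
4.0833 local [-0.1678  0.0006  0.2327] F local [ 0.5078 -1.0501  0.1363] toolx local [-1. -0.] -0.0027372110526102497
215 [-0.0673 -0.0673 -0.0673] -0.03101362464549114 0.0324313291816821
-1 -0.06734099723073961
1 -0.06728547079096732
```

View pics/w2.png

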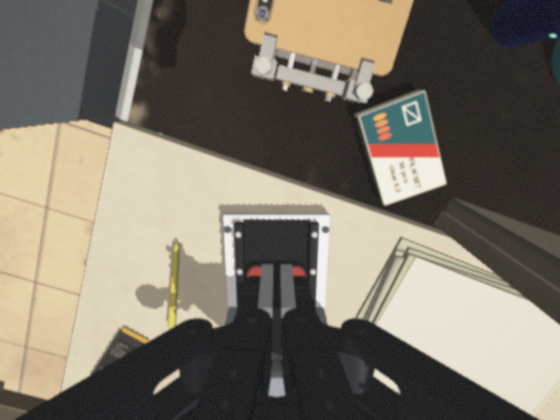

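The near edge of the phone lies at x = -67 mm on both sides (pixels 248–305, row 270), so it is home and straight. Next I'll go over the top to the far side of the knob.

```bash
echo '{"steps":[[-36,-9,-15,0,0,0],[-74,-18,-20,0,0,0],[-112,-27,-20,0,0,0],[-150,-36,-20,0,0,0],[-188,-45,-20,0,0,0],[-226,-54,-20,0,0,0],[-264,-63,-20,0,0,0],[-302,-70,-20,0,0,0]]}' | python3 shift.py;echo '{"steps":[[-12,0,0,0,0,0],[-12,0,20,0,0,0],[-12,0,40,0,0,0],[-12,0,40,0,0,0]]}' | python3 shift.py >/dev/null; python3 -c "
from l import *;st()"
```

```text
time_s: 4.9
eef_pos: [0.5326, -0.3262, 0.2488]
tool_rot: [[-0.331, 0.944, -0.003], [0.944, 0.331, 0.002], [0.003, -0.002, -1.0]]
contact_force: [0.4, 0.4, 1.1]
gripper_width: 0.003
finger_force: 0.0
5.2333 local [ 0.143  -0.0722  0.204 ] F local [-1.0052 -0.6892 -1.2818] toolx local [-0.9999  0.001 ] -0.0008540324915225372
```

Scaled: 0.03 m is 30, 0.02 m is 20.

```bash
echo '{"steps":[[0,1,20,0,0,0],[0,1,30,0,0,0],[0,1,30,0,0,0]]}' | python3 shift.py >/dev/null; python3 -c "
from l import *;st()
f=imaging.capture('side')['frame'][:,:,::-1];g=imaging.capture('scene')['frame'][:,:,::-1]
cv2.imwrite('pics/m3.png',np.hstack([cv2.resize(f[140:260,205:335],(390,360)),cv2.resize(g[150:270,195:325],(390,360))]))"
```

```text
5.4833 local [ 0.1436 -0.07    0.1778] F local [ 0.3913  0.1471 -0.2682] toolx local [-1.     -0.0002] 0.0030910689818366786
```

View pics/m3.png

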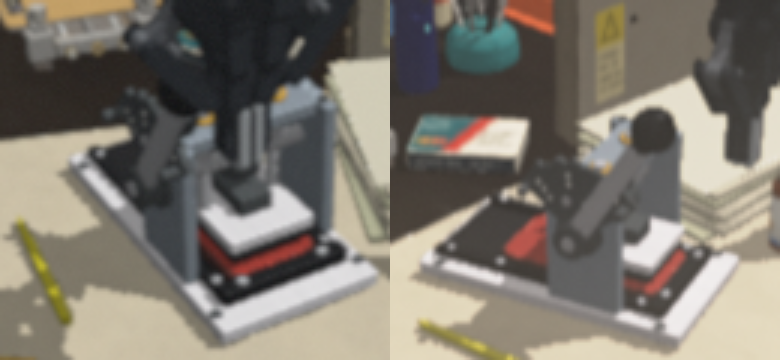

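The phone lies fully under the pad, and the shut fingertips are beyond the knob on its +x side. I'll push over the arc now.

```bash
echo '{"steps":[[20,0,-2,0,0,0],[32,0,-4,0,0,0],[44,0,-10,0,0,0],[55,0,-15,0,0,0],[65,0,-18,0,0,0],[75,0,-20,0,0,0],[85,0,-22,0,0,0],[85,0,-22,0,0,0]]}' | python3 shift.py>/dev/null;  python3 -c "
from l import *;st()"
echo '{"steps":[[8,0,0,0,0,0],[16,0,0,0,0,0],[22,0,0,0,0,0],[22,0,0,0,0,0]]}' | python3 shift.py>/dev/null;  python3 -c "
from l import *;st()"
```

```text
6.25 local [ 0.0599 -0.0683  0.2052] F local [0.7146 0.3327 0.482 ] toolx local [-1.     -0.0009] 0.004000797994017423
6.5833 local [ 0.0374 -0.0692  0.2029] F local [-0.7027 -0.3774  0.4206] toolx local [-1.     -0.0003] -0.0006696662793301263
```

Scaled: 0.012 m is 12, 0.006 m is 6.

```bash
echo '{"steps":[[6,0,3,0,0,0],[12,0,5,0,0,0],[12,0,5,0,0,0]]}' | python3 shift.py>/dev/null;  python3 -c "
from l import *;st()"
echo '{"steps":[[6,0,1,0,0,0],[12,0,3,0,0,0],[12,0,3,0,0,0]]}' | python3 shift.py>/dev/null;  python3 -c "
from l import *;st()
f=imaging.capture('side')['frame'][:,:,::-1];g=imaging.capture('scene')['frame'][:,:,::-1]
cv2.imwrite('pics/m4.png',np.hstack([cv2.resize(f[140:260,205:335],(390,360)),cv2.resize(g[150:270,195:325],(390,360))]))"
```

```text
6.8333 local [ 0.0248 -0.0695  0.1967] F local [-0.3018 -0.3894  0.2802] toolx local [-1.     -0.0006] -0.0007859160853140487
7.0833 local [ 0.0151 -0.069   0.1958] F local [ 2.3368 -0.0622  1.2183] toolx local [-1.     -0.0001] -0.00026760875227195064
```

View pics/m4.png

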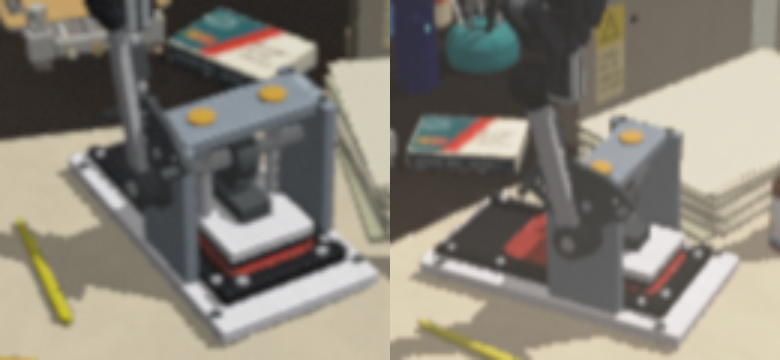

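The lever is following the fingertips, past vertical at about the 0.965 tooth. I'll carry on along the arc.

```bash
echo '{"steps":[[6,0,0,0,0,0],[12,0,2,0,0,0],[18,0,3,0,0,0],[18,0,3,0,0,0]]}' | python3 shift.py>/dev/null;  python3 -c "
from l import *;st()"
echo '{"steps":[[6,0,2,0,0,0],[12,0,5,0,0,0],[12,0,5,0,0,0]]}' | python3 shift.py>/dev/null;  python3 -c "
from l import *;st()"
```

```text
7.5167 local [-0.0053 -0.0693  0.1913] F local [ 0.2658 -0.946  -0.1772] toolx local [-1.    -0.001] -0.0010407221858512506
7.7667 local [-0.0154 -0.0688  0.1875] F local [ 5.8889 -1.3238  0.8985] toolx local [-1.     -0.0005] 0.0030546455210475874
```

```bash
echo '{"steps":[[5,0,3,0,0,0],[10,0,6,0,0,0],[10,0,6,0,0,0]]}' | python3 shift.py>/dev/null;  python3 -c "
from l import *;st()"
echo '{"steps":[[3,0,2,0,0,0],[6,0,4,0,0,0],[6,0,4,0,0,0]]}' | python3 shift.py>/dev/null;  python3 -c "
from l import *;st()"
```

```text
8.0167 local [-0.0269 -0.0694  0.1804] F local [-0.7914  0.2806 -0.0965] toolx local [-1.     -0.0003] 0.0029978793689734878
8.2667 local [-0.0325 -0.0694  0.1763] F local [ 0.405  -0.6836 -0.4214] toolx local [-1.     -0.0002] 0.00046269706849555095
```

```bash
for i in 1 2 3; do echo '{"steps":[[1,0,0,0,0,0],[2,0,1,0,0,0],[2,0,1,0,0,0]]}' | python3 shift.py>/dev/null;  python3 -c "
from l import *;st()";done
```

```text
8.5167 local [-0.0335 -0.0691  0.1761] F local [-0.0802 -0.0443 -0.16  ] toolx local [-1. -0.] -0.0010372627367972247
8.7667 local [-0.0344 -0.0689  0.1759] F local [ 3.1581 -1.1773  1.8854] toolx local [-1.      0.0001] 0.0017172867990299832
9.0167 local [-0.0347 -0.0688  0.1759] F local [ 6.6748 -1.7653  4.2173] toolx local [-1.      0.0002] -0.0009631529278786354
```

The lever is stalled on the hard stop. I'll back away and check.

```bash
echo '{"steps":[[-15,0,-5,0,0,0],[-30,0,-30,0,0,0],[-30,0,-65,0,0,0],[-30,0,-100,0,0,0],[-30,0,-130,0,0,0],[-30,0,-130,0,0,0],[-30,0,-130,0,0,0]]}' | python3 shift.py>/dev/null;  python3 -c "
from l import *;st()
f=imaging.capture('side')['frame'][:,:,::-1];g=imaging.capture('scene')['frame'][:,:,::-1]
cv2.imwrite('pics/m5.png',np.hstack([cv2.resize(f[140:260,205:335],(390,360)),cv2.resize(g[150:270,195:325],(390,360))]))
k=lambda q:O@np.zeros((2,2))+O+R@[.02+.122*np.sin(.7-q),-.07]
for q in(1.1,1.285,1.385):
  X=np.append(k(q),.083+.122*np.cos(.7-q));C={n:imaging.capture(n) for n in('side','scene')}
  a,b=proj(C['side'],X),proj(C['scene'],X);print(q,'mosaic',(a-[205,140])*3,(b-[195,150])*3+[390,0])
"
```

```text
9.6 local [-0.0068 -0.0684  0.3062] F local [-0.0452 -0.4572 -1.5809] toolx local [-1.     -0.0001] -0.0006942664144669181
1.1 mosaic [95.0392 -5.1707] [510.2342  85.723 ]
1.285 mosaic [81.8181 -3.15  ] [486.0189  93.7416]
1.385 mosaic [75.7051  0.5874] [474.4308 100.1319]
```

View pics/m5.png

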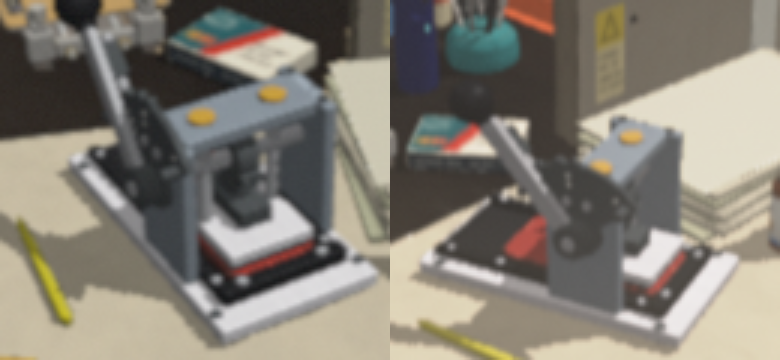

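The knob is at (473,98) in the scene half and (77,5) in the side half. That matches q ≈ 1.385 after release, with the pad down on the phone and the arm clear.

```bash
python3 -c "
from bench import manip, imaging, workorder;print(workorder.finish_job())"
```

```text
the job is handed in; nothing more can be done
None
```

I pushed the phone home against its stop, then swung the lever past both notches to its second stop, where it stayed after release (about 1.385 rad, read from the images). The pad is down on the phone, and I handed the job in with the arm touching nothing, about 10 s in on the robot's clock.

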